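# Open the tight square glitter jar in the bracing block

### The arm

A 6-joint arm with a two-finger parallel gripper is mounted at the origin on the work surface. World frame = base frame: x ahead of the robot, y to its left, z up, the work surface at z = 0. Lengths are in mm, angles in degrees, forces in N, time in s.
With the tool pointing down it reaches from about 300 to 850 mm from the base axis. Payload 4.2 kg.
Tool frame: the origin (TCP) lies on the front face of the gripper's body, between the roots of the fingers; the fingertips stand 78 mm ahead of it and the grasp point (between the pads) lies 60 mm ahead of it; x points along the fingers, y is the direction in which the jaws open and shut, and the axes are right-handed (so a half turn about x gives the same grasp; the last joint's range is limited). The gripper opens to 91 mm and grips with 3 to 60 N. Pads are 32 mm wide; open, the fingers measure 118 mm over their backs; the gripper's body (76 mm by 178 mm) begins 60 mm behind the grasp point.
Start: joints at [63.484, 18.312, 89.639, -0, 72.044, -1.146], TCP at [246.372, 519.553, 292.276] pointing down, gripper open.
Joint ranges: [-177.97, 177.97], [-48.28, 115.42], [12.27, 149.76], [-77.06, 257.06], [2.81, 150.46], [-146.56, 146.56]. Speed limits (degrees/s): [147.25, 147.25, 180, 180, 180, 180].

### API

Orientations are given as [roll, pitch, yaw] about the fixed x, y, z axes, in that order (R = Rz(yaw) Ry(pitch) Rx(roll)).
In Python, from workcell import status, viewer, env gives the robot as it stands. The module is installed in compiled form; this text tells all that it offers.
- The arm moves only by the tool move_arm, never from a script. Its argument "moves" is a list of rows, each a list of 3 entries, a list of its own where there are three numbers: the shift along the tool's x, y, z in cm, then the turn about the tool's x in rad, then the gripper's target within -1 to 1 (fully open at 1, half-way at 0, shut at -1). A call has 1 to 20 rows; each row is the pose to reach, as a shift and turn from the pose commanded when the call began, along the tool's axes at that moment; what a row does not reach only later rows make up. A row lasts 1/8 s, in which the tool goes at most 62.5 mm and 10.7 degrees, less where a joint would pass 70% of its speed; a pose out of reach is approached as far as the arm can. A call with a gripper value outside its range is refused whole. The fingers move at their own pace and stop on an object; "force" is the grip in N (left out, the last holds). Time passes only in rows, so rows that repeat a pose let the fingers close. It gives the time, the measured TCP pose, the force and the opening at its end, in the units of the state.
- status.state(): the state, without advancing time (a new reading comes with each control period).
- viewer.grab_frame(name): name is "scene" or "top"; returns the picture (480x640x3 uint8, red, green, blue); there is no depth.
- viewer.get_calibration(name): a dict with "camera_matrix" (3x3 intrinsics, pixels), "D" ([k1, k2, p1, p2, k3] as OpenCV has them; the pictures are not rectified), "eye" and "rotation" of the camera in the world. Camera axes: x right, y down, z forward; pixel columns grow to the right and rows downward; lengths in mm; the calibration is good to about 2 mm. A picture is of the moment at which its call begins. get_calibration takes no time and is no camera call.
- env.job_done(): hands the job in, once; it reports no verdict.
The state is a dict: "time_s": time; "qpos": joint angles; "qvel": joint speeds; "effort": joint torques, N m; "ee_pos": TCP position; "ee_rot": TCP orientation; "force": force on the tool from outside, world axes, zero at the start; "torque": the same for the moment, N m; "gripper_width": finger opening in mm.
Only numpy, scipy, OpenCV 4.12 (cv2) and the standard library are available. Lean on these libraries where they do the work, as an engineer would, in place of code of your own. Each camera call takes 0.05 s, during which the arm holds its last target.

### The job

Take the square-bodied jar, still closed, and stand it fully down in the square recess of the wooden bracing block, so that it cannot turn. Then unscrew its tight cap (anticlockwise seen from above) until the threads let go, lift the cap straight up clear of the jar's mouth and finish while holding it there, level and still, no more than a few centimetres above the mouth and centred over it, with the jar left standing in the block. Leave everything else on the table where it is and do not tip the jar.

Things in the scene. Friction and masses are not known exactly. Their poses are not given: they have to be found in the camera images.
- jar: Closed jar with a SQUARE amber glass body, about 0.32 kg, loose (the two other jars have round bodies). Body 66 x 66 mm, edges rounded, 60 mm high; above it a neck 40 mm across up to the mouth at 81 mm. Origin: centre of the underside, z up, x and y square to the sides (quarter turns are alike). Standing free, it turns along with its cap.
- cap: White round screw cap of the square jar, 56 mm outside diameter, 22 mm high, 40 g. Origin: centre of its lower rim, z up; screwed on, about 66.5 mm above the jar's underside and 6 mm above the body's shoulder. Grip it across its diameter from above, fingertips near the lower rim. The closed jar can be lifted by it. Round: grip at any yaw.
- jar_mouth (a point): Centre of the jar's mouth, 81 mm above its underside. A sprung seal keeps the cap tight (up to about 1 N m to turn). It comes free after turning anticlockwise from above, relative to the jar, by about 45 to 65 degrees, rising 2.5 mm, then lifts straight off; past about 85 to 100 degrees it meets a stop. Turn the hand by 80: the jar may follow by up to 10 in the block.
- nest: Fixed dark wooden bracing block, 104 x 104 mm, 34 mm high, with a square recess 72 x 72 mm from above, 28 mm deep (recess floor 6 mm above the table; the mouth has a 5 mm chamfer). The jar has 3 mm play on each side. Origin at the centre of the underside, on the table; x and y square to its sides.
- round_jar_a: Bystander: round-bodied amber jar, 66 mm diameter, with a 56 mm white cap, 88 mm high overall. Origin at the centre of the underside.
- round_jar_b: Bystander: another such round-bodied jar, 66 mm diameter, 88 mm high. Origin at the centre of the underside.
- tub: Bystander: open white plastic tub, 100 x 100 mm, 85 mm high. Origin at the centre of the underside.
- mug: Bystander: white mug, 80 mm diameter, 90 mm high, handle on its +y side. Origin at the centre of the underside.
- pliers: Bystander: small pliers lying flat, 125 mm long, 13 mm high; jaws to its +x. Origin under the pivot.
- brush: Bystander: brush lying flat along its x. Origin at the middle of its underside.
There are look-alikes about, which are no part of the job. Of the things shaped like the cap, the white one is meant.

How it is judged (in metres and radians):
On the way, in this order (a step that is already met when the one before it is completed fails the run):
1. the closed jar stands fully down in the block's recess (z of jar in the frame of nest below 0.01 m and horizontal distance between jar and nest below 0.007 m and angle between jar's own z axis and vertical below 0.06 rad and z of cap in the frame of jar below 0.068 m and horizontal distance between cap and jar below 0.004 m), for 0.2 s.
2. the cap is off the threads and clear of the mouth while the jar stands in the block (z of jar in the frame of nest below 0.01 m and horizontal distance between jar and nest below 0.007 m and angle between jar's own z axis and vertical below 0.06 rad and z of cap in the frame of jar above 0.083 m and contact force between cap and jar below 0.1 N), for 0.1 s.
At the end, for the whole second after the job is handed in: Jar in the recess (within 4 mm of its floor, 7 mm of centre, 0.06 rad upright). Fingers hold the cap, free of the jar, rim 2 to 50 mm above the mouth, within 15 mm of the axis, tilted under 0.15 rad, cap and jar below 20 mm/s. Bystanders within 30 mm of their starts (all of step 2 and z of cap in the frame of jar below 0.131 m and horizontal distance between cap and jar below 0.015 m and angle between cap's own z axis and vertical below 0.15 rad and contact force between cap and the fingers above 1 N and linear speed of each of cap, jar below 0.02 m/s and distance of each of round_jar_a, round_jar_b, tub, mug, pliers, brush from where it was at the start of the episode below 0.03 m); the arm keeps its last pose, push and grip.
It fails at once if the jar is tipped by more than 0.5 rad (angle between jar's own z axis and vertical above 0.5 rad).
It fails at once if another thing on the table is pushed away by more than 30 mm (distance of any of round_jar_a, round_jar_b, tub, mug, pliers, brush from where it was at the start of the episode above 0.03 m).
It also fails if it takes over 48 s, if anything falls off the work surface, if the arm or the gripper's body presses on something with over 40 N, if the wrist force passes 120 N, or if a joint passes its speed limit or range.

## Working session

There is one attempt and no reset: what is moved stays moved. The work goes in short steps, Python scripts to look and compute and a tool call to move; the robot and the scene stay as the last step left them, time stands still between calls to the robot, and variables do not carry over. Pictures are saved under pics/ and viewed, and the job is handed in when it is done.

Besides the shell and the picture viewer there is one more tool, called after "Emit:" as name(argument=value, ...) on one line, values as JSON. move_arm: Moves the arm, as the interface text tells. Its arguments: {"type":"object","properties":{"moves":{"type":"array","items":{"type":"array"}},"force":{"type":"number"}},"required":["moves"]}

```bash
mkdir -p pics; python3 - <<'E'
from workcell import status, viewer, env
import cv2
for n in ("scene","top"):
    cv2.imwrite(f"pics/{n}0.png",viewer.grab_frame(n)[:,:,::-1])
    c=viewer.get_calibration(n);print(n,{k:(v.tolist() if hasattr(v,'tolist') else v) for k,v in c.items()})
print(status.state())
E
```

```text
scene {'camera_matrix': [[472.10773799775075, 0.0, 320.22641887159483], [0.0, 472.10773799775075, 243.91184596155824], [0.0, 0.0, 1.0]], 'D': [-0.10121839658217598, 0.0, 0.0, 0.0, 0.0], 'eye': [1059.2460722565997, 756.7177520132182, 840.9682033732769], 'rotation': [-129.50034312812528, -1.0627488980560877, 144.45357667161625]}
top {'camera_matrix': [[623.6681698470371, 0.0, 318.5621861581208], [0.0, 623.6681698470371, 245.24440507016368], [0.0, 0.0, 1.0]], 'D': [-0.02092907644976266, 0.0, 0.0, 0.0, 0.0], 'eye': [321.1049158484723, -27.03248509971154, 1569.4496298816582], 'rotation': [-172.65629260568141, 0.13340448063532598, -91.26020566481715]}
{'time_s': 0.1, 'qpos': array([ 6.34859798e+01,  1.83474781e+01,  8.96992332e+01, -1.08859378e-03,
        7.20444220e+01, -1.14617266e+00]), 'qvel': array([-0.05562884, -0.14589325, -0.18760986, -0.03516099, -0.01588008,
        0.12101361]), 'effort': array([ 9.96375820e-04, -4.13331413e+01, -2.32509953e+01,  7.28087663e-02,
        4.21739789e-02, -7.08652601e-05]), 'ee_pos': array([246.20490607, 519.25845205, 291.51051238]), 'ee_rot': array([ -90.4954676 ,   89.90886086, -115.86297871]), 'force': array([ 0.21097084, -0.00512082,  0.40071019]), 'torque': array([-0.02889218, -0.01000883,  0.04620364]), 'gripper_width': 91.34769393894749}
```

View pics/scene0.png

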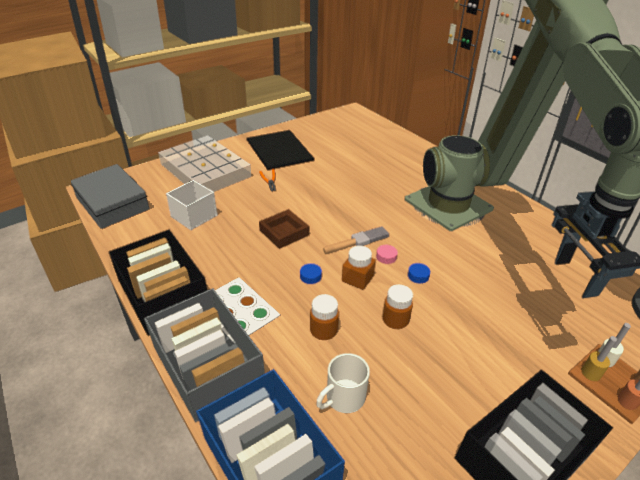

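View pics/top0.png

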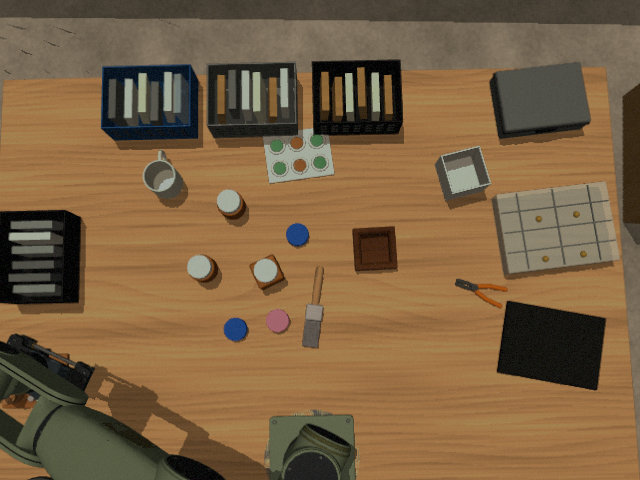

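Three white-capped jars show in the top view: (231,203) and (202,268) look round, and (267,270) has square corners. The loose caps are blue or pink. Next I'll enlarge this area to confirm and measure.

```bash
cat > h.py <<'E'
import numpy as np, cv2
from scipy.spatial.transform import Rotation as Ro
from workcell import status, viewer, env
def rays(n,px):
    c=viewer.get_calibration(n);K=np.array(c['camera_matrix']);D=np.array(c['D'])
    p=cv2.undistortPoints(np.array(px,float).reshape(-1,1,2),K,D)[:,0]
    d=np.c_[p,np.ones(len(p))]@Ro.from_euler('xyz',c['rotation'],degrees=True).as_matrix().T
    return np.array(c['eye']),d
def onz(n,px,z):
    e,d=rays(n,px);return e+d*((z-e[2])/d[:,2])[:,None]
def proj(n,P):
    c=viewer.get_calibration(n);R=Ro.from_euler('xyz',c['rotation'],degrees=True).as_matrix()
    rv=cv2.Rodrigues(R.T)[0];t=-R.T@np.array(c['eye'])
    return cv2.projectPoints(np.array(P,float).reshape(-1,1,3),rv,t,np.array(c['camera_matrix']),np.array(c['D']))[0][:,0]
E
python3 - <<'E'
from h import *
T=cv2.imread('pics/top0.png');S=cv2.imread('pics/scene0.png')
a=cv2.resize(T[180:300,180:300],(480,480),interpolation=cv2.INTER_CUBIC)
b=cv2.resize(S[230:350,290:430],None,fx=3,fy=3,interpolation=cv2.INTER_CUBIC)
b=cv2.resize(S[232:342,298:418],None,fx=320/120,fy=320/120)
o=np.zeros((480,800,3),np.uint8);o[:,:480]=a;o[:b.shape[0],480:]=b
cv2.imwrite('pics/crop1.png',o)
cv2.imwrite('pics/nest1.png',cv2.resize(T[210:290,335:415],(560,560),interpolation=cv2.INTER_CUBIC))
hsv=cv2.cvtColor(T,cv2.COLOR_BGR2HSV)
# white caps
m=cv2.inRange(hsv,(0,0,130),(179,70,255))
for n in range(1):
    N,l,st,c=cv2.connectedComponentsWithStats(m[190:300,180:300])
    for i in range(1,N):
        if st[i,4]>60: print('cap',st[i],c[i]+[180,190],onz('top',c[i]+[180,190],88)[0])
print(Ro.from_euler('xyz',status.state()['ee_rot'],degrees=True).as_matrix().round(3))
E
```

```text
cap [ 37   0  23  22 404] [227.75247525 200.31930693] [626.53644467 189.48124645  88.        ]
cap [  7  65  24  23 425] [198.20941176 266.17882353] [468.08177167 260.62183274  88.        ]
cap [ 74  69  23  24 431] [264.93967517 270.00928074] [455.40407327 101.31797805  88.        ]
[[-0.001  0.428  0.904]
 [-0.001  0.904 -0.428]
 [-1.    -0.002 -0.   ]]
```

View pics/crop1.png

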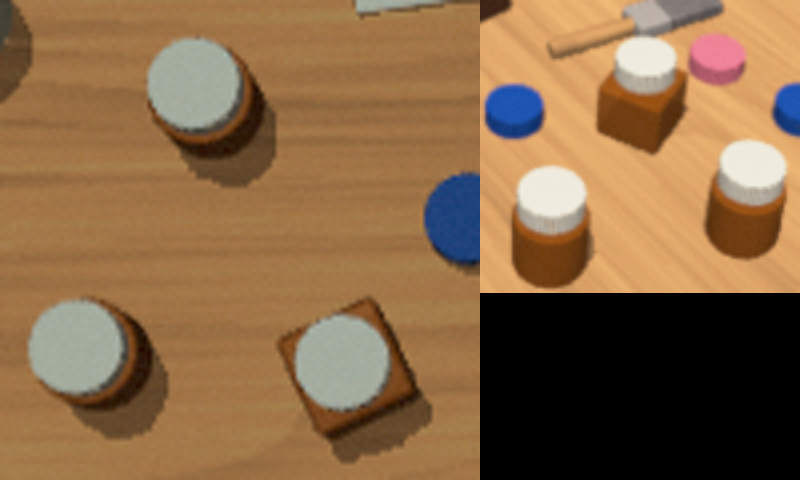

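View pics/nest1.png

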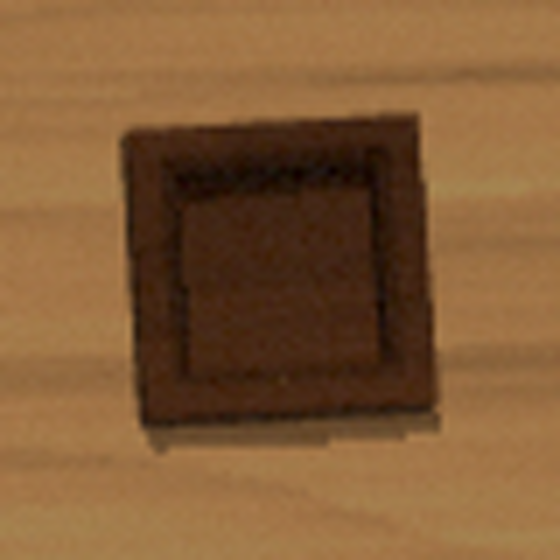

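Confirmed: (265,270) is the square jar, and the other two are round. Now measuring the jar's yaw and the nest's pose.

```bash
python3 - <<'E'
from h import *
def quad(n,px,z,lab):
    p=onz(n,px,z)[:,:2]
    s=np.linalg.norm(p-np.roll(p,-1,0),axis=1)
    e=np.roll(p,-1,0)-p; a=np.degrees(np.arctan2(e[:,1],e[:,0]))%90
    print(lab,p.mean(0).round(1),'sides',s.round(1),'ang',a.round(1))
h=lambda x:(np.array(x,float)+.5)
jar=h([(372,298),(279,345),(333,437),(415,388)])/4+180-.5
quad('top',jar,60,'jar')
nest=h([(122,133),(417,114),(438,408),(143,427)])/7+[335,210]-.5
quad('top',nest,34,'nest top');
S=cv2.imread('pics/scene0.png');T=cv2.imread('pics/top0.png')
cv2.imwrite('pics/nest_s.png',cv2.resize(S[200:260,245:325],(800,600),interpolation=cv2.INTER_CUBIC))
hsv=cv2.cvtColor(T,cv2.COLOR_BGR2HSV)
m=cv2.inRange(hsv,(0,0,0),(179,255,95));m2=np.zeros_like(m);m2[215:280,345:405]=m[215:280,345:405]
c=max(cv2.findContours(m2,0,1)[0],key=cv2.contourArea);r=cv2.minAreaRect(c);print(r)
quad('top',cv2.boxPoints(r),34,'nest auto')
hs=cv2.cvtColor(S,cv2.COLOR_BGR2HSV)
m=cv2.inRange(hs,(0,0,150),(179,60,255));
N,l,st,cc=cv2.connectedComponentsWithStats(m[240:330,300:420])
for i in range(1,N):
    if st[i,4]>80: print('cap',st[i]+[300,240,0,0,0],cc[i]+[300,240])
for P in [(455.4,101.3)]: print(proj('scene',[(*P,88.5),(*P,66.5)]))
E
```

```text
jar [454.6  98.6] sides [63.2 65.1 57.6 61. ] ang [25.8 29.7 29.7 24.6]
nest top [ 508.7 -166.6] sides [105.3 105.2 104.4 105.1] ang [2.5 1.9 2.4 2.4]
((374.4076232910156, 248.6338348388672), (42.95849609375, 42.6161994934082), 86.72950744628906)
nest auto [ 507.7 -166.1] sides [106.3 107.3 105.3 107.3] ang [2.  1.1 2.  1.6]
cap [349 245  23  22 397] [359.52141058 255.5138539 ]
cap [388 285  25  24 489] [399.50920245 296.07157464]
cap [312 294  26  25 518] [324.16409266 306.34362934]
[[359.31865997 251.86419012]
 [358.68817835 258.57650032]]
```

View pics/nest_s.png

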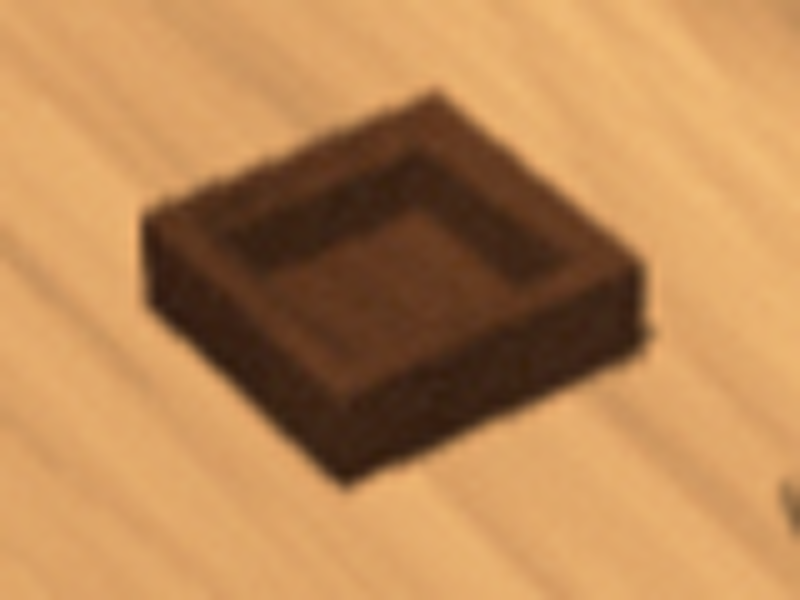

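```bash
cat >> h.py <<'E'
def delta(target):  # shift in tool axes (cm) from measured pose
    s=status.state();R=Ro.from_euler('xyz',s['ee_rot'],degrees=True).as_matrix()
    return (R.T@(np.array(target)-s['ee_pos'])/10).round(2)
def show():
    s=status.state();R=Ro.from_euler('xyz',s['ee_rot'],degrees=True).as_matrix()
    print('t',round(s['time_s'],2),'pos',s['ee_pos'].round(1),'yawY',np.degrees(np.arctan2(R[1,1],R[0,1])).round(2),'F',s['force'].round(1),'T',s['torque'].round(2),'w',round(s['gripper_width'],1),'q',s['qpos'].round(1))
E
python3 - <<'E'
from h import *
p=onz('scene',np.array([(437,88),(648,262),(345,398),(143,215)])/10+[244.5,199.5],34)[:,:2]
print(p.mean(0),np.linalg.norm(p-np.roll(p,-1,0),axis=1),[np.degrees(np.arctan2(*(e[::-1])))%90 for e in np.roll(p,-1,0)-p])
e1,d1=rays('top',[[264.94,270.0]]);print(onz('scene',[[359.5,255.5]],77.5)[0])
print(delta([455.5,101,250]));show()
E
```

```text
[ 509.56492519 -164.23404715] [104.9911348  102.63240639 103.15571605 103.17361221] [np.float64(1.920699056732488), np.float64(2.2012749470809414), np.float64(2.207253876594706), np.float64(3.2198996411231064)]
[454.99906568 102.76305684  77.5       ]
[  4.2  -28.82  36.83]
t 0.1 pos [246.2 519.3 291.5] yawY 64.63 F [ 0.2 -0.   0.4] T [-0.03 -0.01  0.05] w 91.3 q [63.5 18.3 89.7 -0.  72.  -1.1]
```

Emit:
move_arm(moves=[[[0.5, -3, 4], 0.08, 1], [[1, -6.5, 8.5], 0.2, 1], [[1.5, -10, 13], 0.33, 1], [[2, -13.5, 17.5], 0.45, 1], [[2.5, -17, 22], 0.55, 1], [[3, -20.5, 26.5], 0.65, 1], [[3.5, -24, 31], 0.72, 1], [[4, -27, 34.5], 0.77, 1], [[4.2, -28.75, 36.8], 0.785, 1], [[4.2, -28.75, 36.8], 0.785, 1], [[4.2, -28.75, 36.8], 0.785, 1]])

```text
time_s: 1.48
ee_pos: [455.3, 102.6, 250.1]
ee_rot: [-140.2, 89.9, 149.5]
force: [-0.2, 0.1, 0.2]
gripper_width: 91.1
```

```bash
python3 - <<'E'
from h import *
cv2.imwrite('pics/scene1.png',viewer.grab_frame('scene')[:,:,::-1])
show();print(delta([455.5,101.8,146.5]))
E
```

```text
t 1.52 pos [455.2 102.9 250.2] yawY 19.71 F [ 0.4 -0.3  1.3] T [-0.01  0.04 -0.05] w 91.2 q [ 11.3  10.5 106.9   0.   62.6  -8.4]
[ 1.037e+01 -1.000e-02  1.200e-01]
```

View pics/scene1.png

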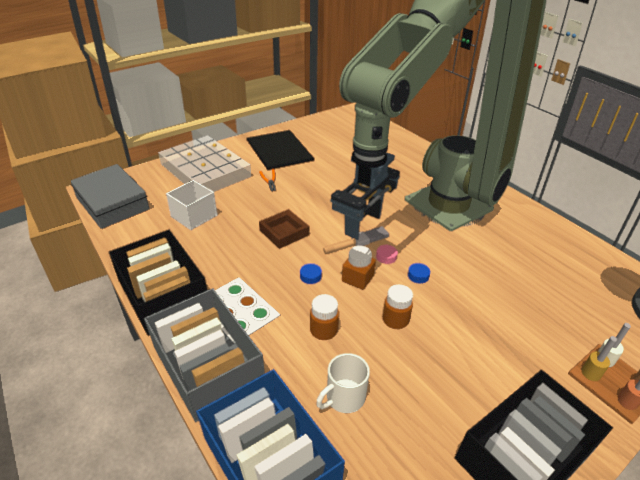

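The hand at (365,195) is right above the square jar at (358,266), with nothing else near the fingers. Next: go down, then grip.

Emit:
move_arm(moves=[[[3, 0, 0], 0, 1], [[6, 0, 0.1], 0, 1], [[8, 0, 0.1], 0, 1], [[9.5, 0, 0.1], 0, 1], [[10.3, 0, 0.1], 0, 1], [[10.3, 0, 0.1], 0, 1], [[10.3, 0, 0.1], 0, 1], [[10.3, 0, 0.1], 0, -0.3], [[10.3, 0, 0.1], 0, -0.5], [[10.3, 0, 0.1], 0, -0.7], [[10.3, 0, 0.1], 0, -1], [[10.3, 0, 0.1], 0, -1], [[10.3, 0, 0.1], 0, -1], [[10.3, 0, 0.1], 0, -1]], force=50)

```text
time_s: 3.28
ee_pos: [455.6, 101.0, 147.2]
ee_rot: [-94.8, 89.9, -165.1]
force: [-2.3, -1.5, 3.4]
gripper_width: 55.4
```

```bash
python3 - <<'E'
from h import *
cv2.imwrite('pics/scene2.png',cv2.resize(viewer.grab_frame('scene')[180:300,290:450,::-1],(800,600)))
show()
E
```

```text
t 3.33 pos [455.6 101.  147.2] yawY 19.65 F [-3.7 -2.   3.9] T [-0.38  0.62 -0.02] w 55.5 q [ 11.1  17.4 115.2  -0.   47.5  -8.6]
```

View pics/scene2.png

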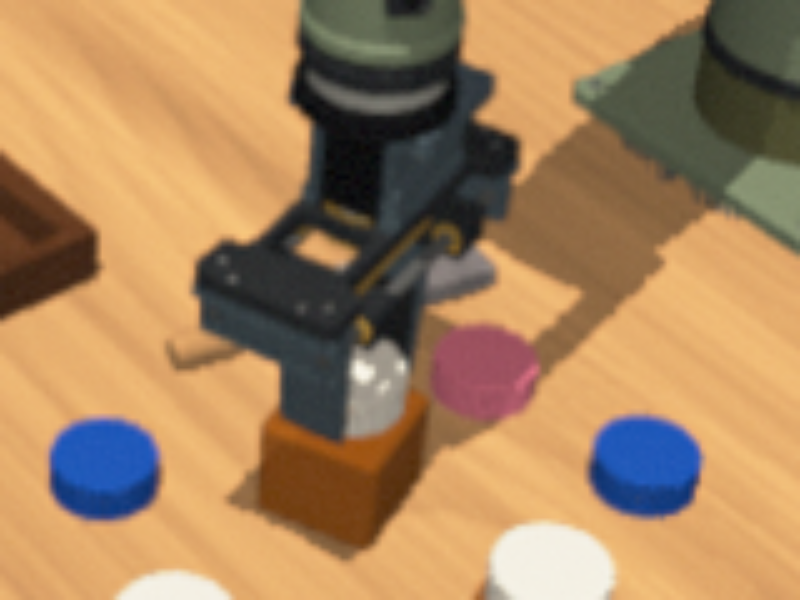

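Emit:
move_arm(moves=[[[-1, 0, 0], 0, -1], [[-2.5, 0, 0], 0, -1], [[-4.5, 0, 0], 0, -1], [[-6.5, 0, 0.5], 0, -1], [[-7.5, -0.3, 2], 0.03, -1], [[-8, -0.7, 4.5], 0.08, -1], [[-8, -1.1, 7.5], 0.13, -1], [[-8, -1.6, 11], 0.19, -1], [[-8, -2.1, 14.5], 0.25, -1], [[-8, -2.6, 18], 0.31, -1], [[-8, -3.1, 21], 0.36, -1], [[-8, -3.5, 24], 0.4, -1], [[-8, -3.8, 26], 0.43, -1], [[-8, -3.93, 26.88], 0.44, -1], [[-8, -3.93, 26.88], 0.44, -1], [[-8, -3.93, 26.88], 0.44, -1], [[-8, -3.93, 26.88], 0.44, -1]])

```text
time_s: 5.45
ee_pos: [509.3, -164.4, 227.3]
ee_rot: [-172.6, 90.0, 91.9]
force: [-1.1, -1.2, -3.0]
gripper_width: 55.4
```

```bash
python3 - <<'E'
from h import *
I=viewer.grab_frame('scene')[:,:,::-1];cv2.imwrite('pics/s3full.png',I)
cv2.imwrite('pics/scene3.png',cv2.resize(I[150:270,220:380],(800,600),interpolation=cv2.INTER_CUBIC))
show()
E
```

```text
t 5.5 pos [ 509.4 -164.5  227.3] yawY -5.5 F [ 0.6 -0.8 -3.3] T [-0.12  0.12  0.01] w 55.4 q [-19.1  17.7 100.6   0.   61.8 -13.6]
```

View pics/scene3.png

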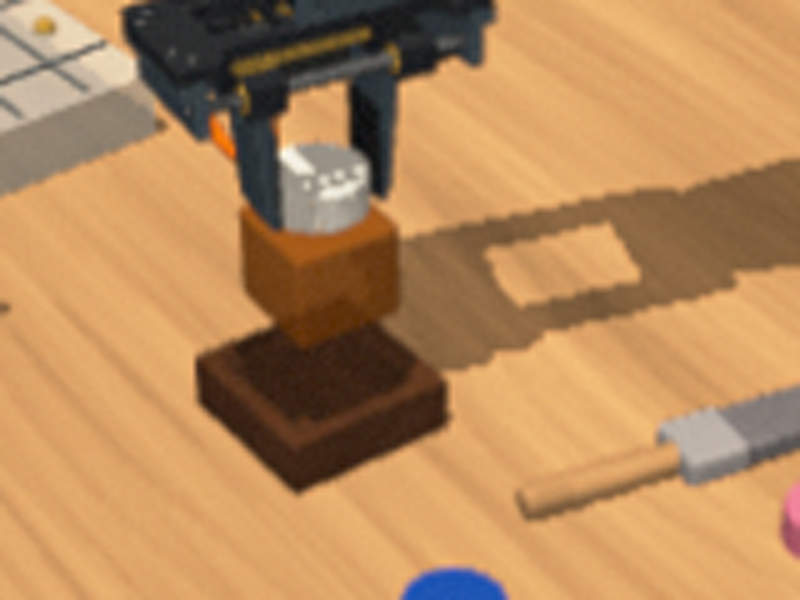

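```bash
python3 - <<'E'
from h import *
c=lambda L:np.array(L)/5+[219.5,149.5]
p=onz('scene',c([(243,212),(301,261),(400,225)]),140.2)[:,:2];print('shoulder L,F,R',p.round(1),'mid',((p[0]+p[2])/2).round(1))
e=np.diff(p,axis=0);print(np.degrees(np.arctan2(e[:,1],e[:,0]))%90,np.linalg.norm(e,axis=1))
print('front bottom',onz('scene',c([(301,347)]),80.2)[0])
q=onz('scene',c([(196,360),(299,433),(448,383)]),34)[:,:2];print('nest',q.round(1),'mid',((q[0]+q[2])/2).round(1))
e=np.diff(q,axis=0);print(np.degrees(np.arctan2(e[:,1],e[:,0]))%90,np.linalg.norm(e,axis=1))
E
```

```text
shoulder L,F,R [[ 542.4 -185.6]
 [ 541.1 -128.4]
 [ 479.5 -127.7]] mid [ 510.9 -156.7]
[ 1.3222242  89.34257514] [57.22084688 61.66285322]
front bottom [ 539.93919215 -134.29907247   80.2       ]
nest [[ 564.4 -211.4]
 [ 551.  -121.7]
 [ 457.9 -113. ]] mid [ 511.1 -162.2]
[ 8.48917863 84.6694281 ] [90.75496771 93.4373853 ]
```

```bash
python3 - <<'E'
from h import *
I=cv2.imread('pics/s3full.png')
L=[]
for yaw in (2.2,):
  R=Ro.from_euler('z',yaw,degrees=True)
  q=R.apply([[33,33,0],[33,-33,0],[-33,33,0],[33,33,60],[33,-33,60],[-33,33,60]])+[509.4,-164.5,80]
  n=R.apply([[52,52,34],[52,-52,34],[-52,-52,34],[-52,52,34]])+[508.9,-165.4,0]
P=proj('scene',q);N=proj('scene',n)
C=cv2.resize(I[180:260,240:340],(800,640),interpolation=cv2.INTER_CUBIC)[:600]
f=lambda p:tuple(int(round(v)) for v in (p-[240,180]+.5)*8)
for a,b in ((0,1),(0,2),(0,3),(1,4),(2,5),(3,4),(3,5)): cv2.line(C,f(P[a]),f(P[b]),(0,255,0),1)
for a in range(4): cv2.line(C,f(N[a]),f(N[(a+1)%4]),(255,255,0),1)
cv2.imwrite('pics/ov3.png',C)
E
```

```text
(no output)
```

View pics/ov3.png

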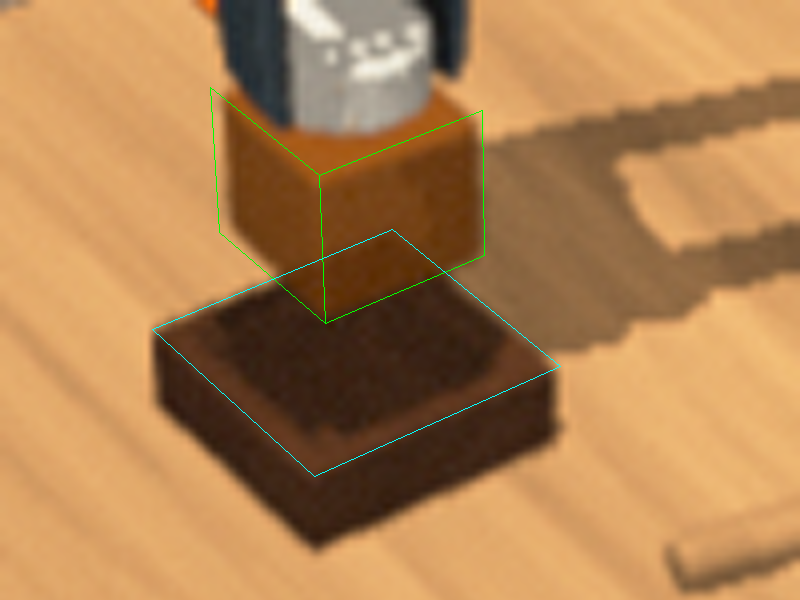

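The overlay agrees to 1–2 mm: the jar's drawn outline lies on its edges, and the nest's rim fits too. Lowering.

Emit:
move_arm(moves=[[[1, 0, 0.05], 0, -1], [[2.5, 0, 0.1], 0, -1], [[3.8, 0, 0.1], 0, -1], [[4.4, 0, 0.1], 0, -1], [[4.8, 0, 0.1], 0, -1], [[5.2, 0, 0.1], 0, -1], [[5.6, 0, 0.1], 0, -1], [[5.9, 0, 0.1], 0, -1], [[6.2, 0, 0.1], 0, -1], [[6.5, 0, 0.1], 0, -1], [[6.8, 0, 0.1], 0, -1], [[7.1, 0, 0.1], 0, -1], [[7.3, 0, 0.1], 0, -1], [[7.3, 0, 0.1], 0, -1]])

```text
time_s: 7.25
ee_pos: [509.3, -166.1, 154.0]
ee_rot: [-133.1, 90.0, 131.4]
force: [0.2, -0.2, -4.2]
gripper_width: 55.4
```

```bash
python3 - <<'E'
from h import *
I=viewer.grab_frame('scene')[:,:,::-1];cv2.imwrite('pics/s4full.png',I)
cv2.imwrite('pics/scene4.png',cv2.resize(I[150:270,220:380],(800,600),interpolation=cv2.INTER_CUBIC))
show()
E
```

```text
t 7.3 pos [ 509.3 -166.1  154.1] yawY -5.56 F [ 0.2 -0.7 -4.3] T [-0.29 -0.02  0.06] w 55.6 q [-19.3  22.1 106.    0.   51.9 -13.7]
```

View pics/scene4.png

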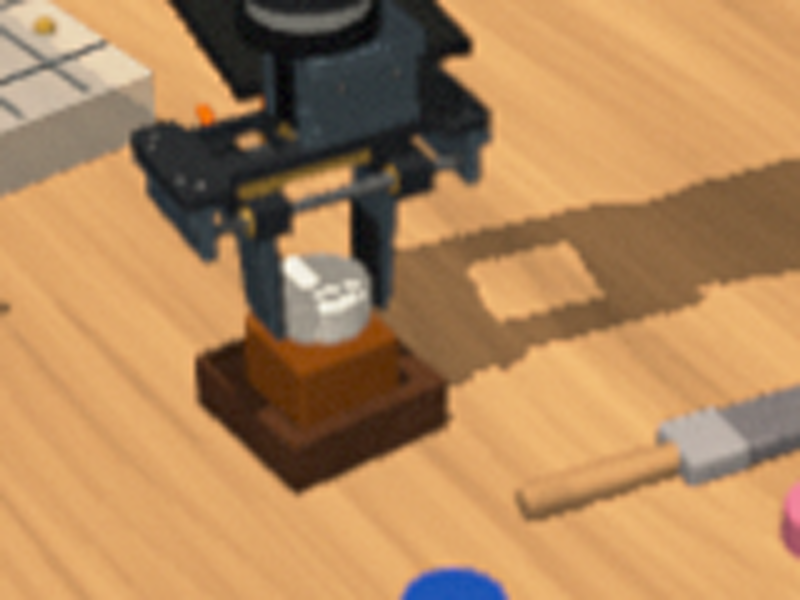

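The jar is inside the recess with no side contact, but it still hangs from the hand (Fz −4 N, about 1 mm to go). I'll press it down gently.

Emit:
move_arm(moves=[[[0.05, 0, 0], 0, -1], [[0.1, 0, 0], 0, -1], [[0.15, 0, 0], 0, -1], [[0.15, 0, 0], 0, -1], [[0.15, 0, 0], 0, -1]], force=60)

```text
time_s: 7.92
ee_pos: [509.3, -166.5, 153.3]
ee_rot: [41.4, 90.0, -54.1]
force: [-2.6, -2.6, 4.5]
gripper_width: 55.1
```

```bash
python3 -c "
from h import *
show()"
```

```text
t 7.92 pos [ 509.3 -166.5  153.3] yawY -5.55 F [-2.6 -2.6  4.5] T [-0.57  0.53  0.02] w 55.1 q [-19.3  22.2 106.   -0.   51.8 -13.7]
```

Seated: TCP z 153.3 is the grip height plus 6 mm, and the jar now bears on the floor. Unscrewing in two stages, rising along with the thread.

Emit:
move_arm(moves=[[[0, 0, 0], -0.1, -1], [[0, 0, 0], -0.2, -1], [[-0.02, 0, 0], -0.3, -1], [[-0.05, 0, 0], -0.4, -1], [[-0.08, 0, 0], -0.5, -1], [[-0.1, 0, 0], -0.6, -1], [[-0.13, 0, 0], -0.7, -1], [[-0.13, 0, 0], -0.7, -1]])

```text
time_s: 8.93
ee_pos: [510.4, -166.2, 154.9]
ee_rot: [53.1, 89.8, -2.4]
force: [-0.9, 0.2, 5.1]
gripper_width: 55.1
```

```bash
python3 -c "
from h import *
show()"
```

```text
t 8.93 pos [ 510.4 -166.2  154.9] yawY 34.47 F [-0.9  0.2  5.1] T [-0.1  -0.08  0.09] w 55.1 q [-1.930e+01  2.210e+01  1.059e+02  1.000e-01  5.190e+01 -5.380e+01]
```

```bash
python3 - <<'E'
from h import *
I=viewer.grab_frame('scene')[:,:,::-1]
cv2.imwrite('pics/scene5.png',cv2.resize(I[150:270,220:380],(800,600),interpolation=cv2.INTER_CUBIC))
show()
E
```

```text
t 8.97 pos [ 510.4 -166.1  154.9] yawY 34.44 F [ 0.1 -1.   5.7] T [-0.04 -0.03  0.08] w 55.5 q [-1.930e+01  2.210e+01  1.059e+02  1.000e-01  5.190e+01 -5.380e+01]
```

View pics/scene5.png

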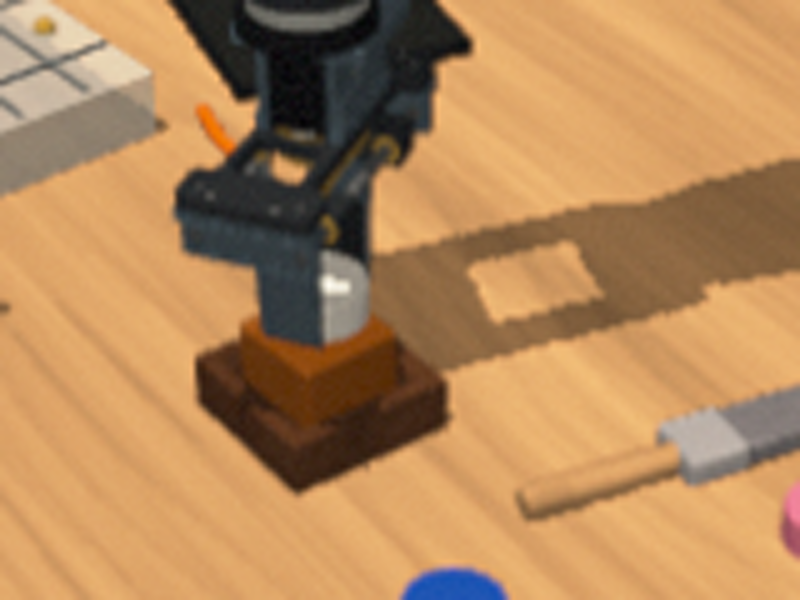

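The jar has followed by a few degrees and is braced at the recess wall, still down. The cap is turning, so I'll continue to 80°.

Emit:
move_arm(moves=[[[-0.03, 0, 0], -0.1, -1], [[-0.06, 0, 0], -0.2, -1], [[-0.09, 0, 0], -0.3, -1], [[-0.11, 0, 0], -0.4, -1], [[-0.13, 0, 0], -0.5, -1], [[-0.13, 0, 0], -0.6, -1], [[-0.13, 0, 0], -0.7, -1], [[-0.13, 0, 0], -0.7, -1], [[-0.13, 0, 0], -0.7, -1]])

```text
time_s: 10.1
ee_pos: [509.6, -166.1, 155.2]
ee_rot: [45.9, 90.0, 30.4]
force: [0.5, -1.0, -0.4]
gripper_width: 55.4
```

```bash
python3 - <<'E'
from h import *
I=viewer.grab_frame('scene')[:,:,::-1]
cv2.imwrite('pics/scene6.png',cv2.resize(I[150:270,220:380],(800,600),interpolation=cv2.INTER_CUBIC))
show()
E
```

```text
t 10.15 pos [ 509.5 -166.1  155.2] yawY 74.56 F [ 0.8 -0.8 -1.2] T [-0.08 -0.21 -0.  ] w 55.3 q [-19.3  22.1 105.9   0.   52.1 -93.9]
```

View pics/scene6.png

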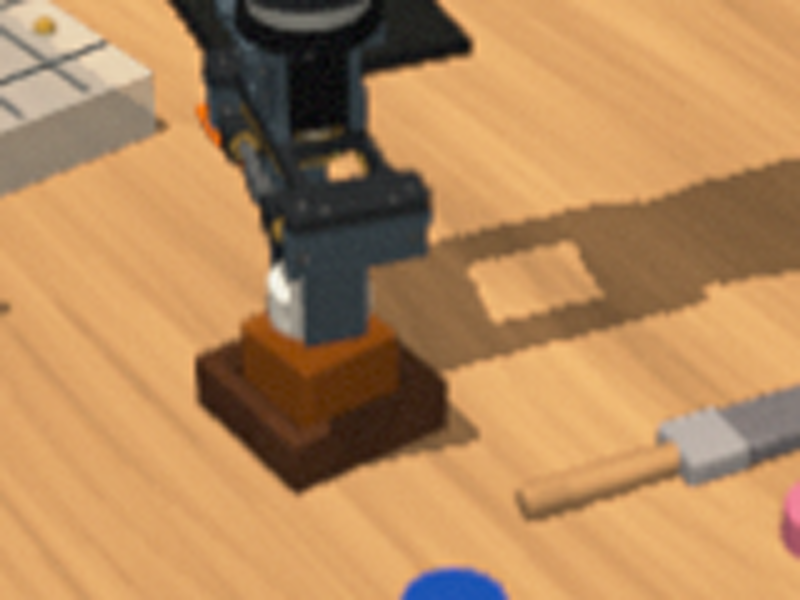

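The hand has turned 80° and the force is close to the cap's own weight. I'll lift a little and check that the jar stays down.

Emit:
move_arm(moves=[[[-0.1, 0, 0], 0, -1], [[-0.2, 0, 0], 0, -1], [[-0.3, 0, 0], 0, -1], [[-0.4, 0, 0], 0, -1], [[-0.4, 0, 0], 0, -1]])

```text
time_s: 10.78
ee_pos: [509.4, -166.2, 159.5]
ee_rot: [22.9, 90.0, 7.6]
force: [1.8, 0.0, -0.9]
gripper_width: 55.4
```

```bash
python3 - <<'E'
from h import *
I=viewer.grab_frame('scene')[:,:,::-1]
cv2.imwrite('pics/scene7.png',cv2.resize(I[150:270,220:380],(800,600),interpolation=cv2.INTER_CUBIC))
show()
E
```

```text
t 10.82 pos [ 509.4 -166.2  159.4] yawY 74.65 F [ 0.9 -0.4 -0.4] T [-0.03 -0.26  0.01] w 55.6 q [-19.3  21.8 105.6   0.   52.6 -94. ]
```

View pics/scene7.png

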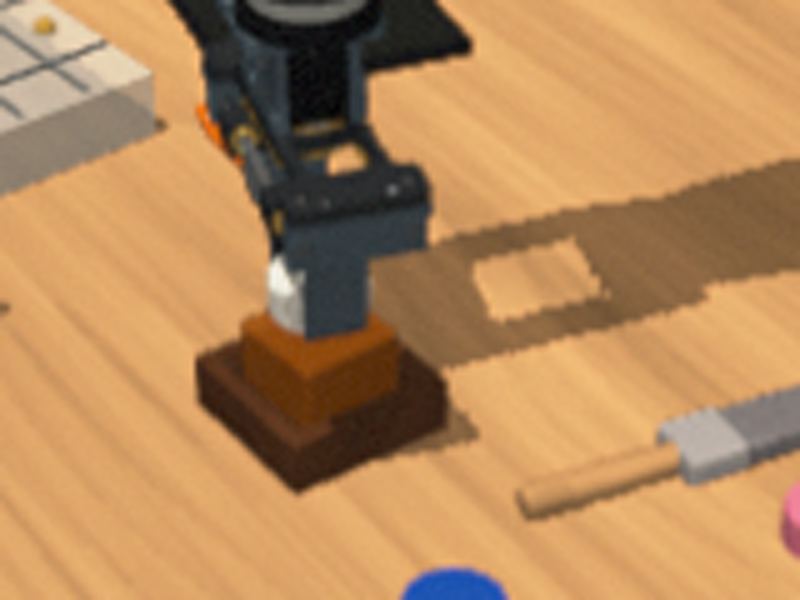

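The force stays under 1 N (the jar alone weighs 3 N) and the jar has not risen. Lifting 32 mm more puts the rim about 24 mm above the mouth.

Emit:
move_arm(moves=[[[-0.3, 0, 0], 0, -1], [[-0.7, 0, 0], 0, -1], [[-1.2, 0, 0], 0, -1], [[-1.7, 0, 0], 0, -1], [[-2.2, 0, 0], 0, -1], [[-2.7, 0, 0], 0, -1], [[-3, 0, 0], 0, -1], [[-3.2, 0, 0], 0, -1], [[-3.2, 0, 0], 0, -1], [[-3.2, 0, 0], 0, -1], [[-3.2, 0, 0], 0, -1]])

```text
time_s: 12.2
ee_pos: [509.3, -166.2, 191.2]
ee_rot: [163.8, 90.0, 148.4]
force: [-0.4, 0.4, -0.8]
gripper_width: 55.1
```

```bash
python3 - <<'E'
from h import *
I=viewer.grab_frame('scene')[:,:,::-1];cv2.imwrite('pics/s8full.png',I)
C=cv2.resize(I[150:270,220:380],(800,600),interpolation=cv2.INTER_CUBIC)
R=Ro.from_euler('z',2.2,degrees=True)
n=R.apply([[36,36,34],[36,-36,34],[-36,-36,34],[-36,36,34]])+[508.9,-165.4,0]
P=proj('scene',np.r_[n,[[508.9,-165.4,87]]])
for p in P: cv2.circle(C,tuple(int(round(v)) for v in (p-[220,150]+.5)*5),3,(0,255,0),-1)
cv2.imwrite('pics/scene8.png',C)
show()
E
```

```text
t 12.25 pos [ 509.3 -166.2  191.2] yawY 74.65 F [ 0.4  0.3 -0.8] T [ 0.05 -0.01  0.02] w 55.3 q [-19.3  19.8 103.3   0.   56.9 -94. ]
```

View pics/scene8.png

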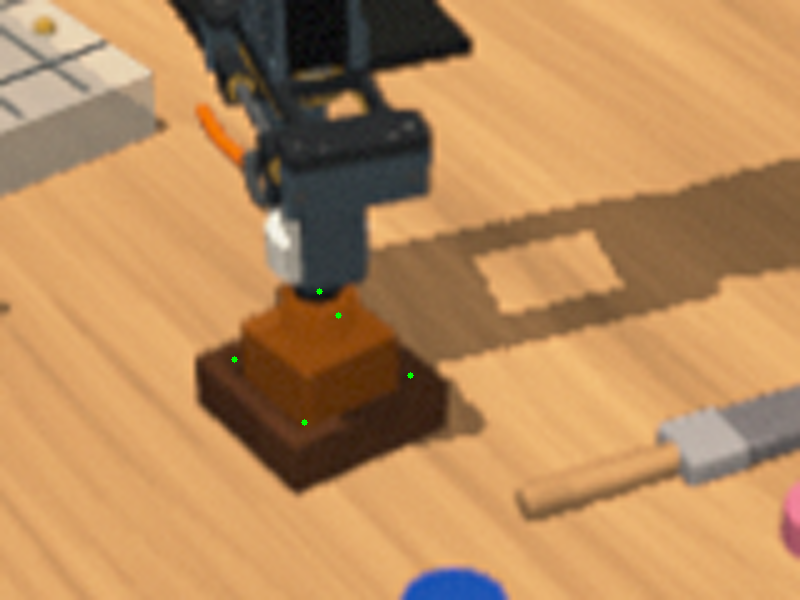

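View pics/s8full.png

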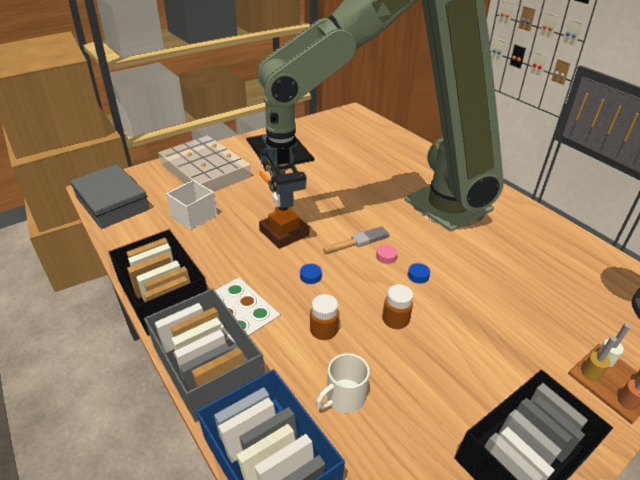

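The neck and dark mouth show at crop pixel (318,292), right on the projected seated mouth (z 87 mm). The cap is held above it, and the bystanders look unmoved. Handing in.

```bash
python3 -c "
from h import *
print(env.job_done()); show()"
```

```text
the job is handed in; nothing more can be done
None
the job is handed in; nothing more can be done
```

I stood the closed square jar in the bracing block, turned the hand 80° anticlockwise to free the cap, and lifted the cap straight up. I handed in at about 12 s of the 48 s, with no verdict reported. The cap is held roughly 24 mm above the mouth; I worked that out from the arm's heights and did not measure the gap directly.

**Last checks:**
- **Cap:** the last reading before hand-in had the hand pointing straight down and the opening at 55.3 mm on the 56 mm cap. The wrist force was 0.8 N downwards, about a free cap's weight.
- **Centring:** the hand is about 1 mm from the measured nest centre. I did not measure the cap's own offset from the jar axis after lifting.
- **Jar:** the picture shows the jar upright in the recess, with its mouth within about a pixel of where a fully seated mouth should appear. It turned a few degrees in the block during unscrewing, as expected.
- **Bystanders:** they look unmoved in the last scene picture; I did not measure their positions.

**Disagreements:** a rough corner estimate of the hanging jar came out about 8 mm off in y, and one re-read of the nest gave sides of about 91–93 mm instead of 104. I put both down to reading rounded or blurred edges by eye. A projected outline then agreed within 1–2 mm, and the jar went in without any side force.

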